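Set out the bolt drawer

ROBOT

A 7-joint arm with a two-finger parallel gripper is mounted at the origin on the work surface. World frame = base frame: x ahead of the robot, y to its left, z up, the work surface at z = 0. Lengths are in m, angles in rad, forces in N, time in s.
With the tool pointing down it reaches from about 0.4 to 0.85 m from the base axis. Payload 10.4 kg.
Tool frame: the origin (TCP) lies between the finger pads; the fingertips stand 19 mm ahead of it and the grasp point (between the pads) is the TCP; x points along the fingers, y is the direction in which the jaws open and shut, and the axes are right-handed (so a half turn about x gives the same grasp; the last joint's range is limited). The gripper opens to 87 mm and grips with 3 to 60 N. Pads are 19 mm wide; open, the fingers measure 117 mm over their backs; the gripper's body (75 mm by 190 mm) begins 51 mm behind the grasp point.
Start: joints at [1.227, 0.332, -0.065, 1.46, 0.022, 1.35, -0.088], TCP at [0.197, -0.593, 0.242] pointing down, gripper open.
Joint ranges: [-2.6, 2.6], [-0.5, 2.12], [-1.47, 1.34], [0.16, 2.42], [-1.27, 4.41], [0.06, 2.06], [-2.6, 2.6]. Speed limits (rad/s): [2.22, 2.22, 2.79, 2.79, 3.14, 3.14, 3.14].

INTERFACE

Orientations are given as a unit quaternion [x, y, z, w].
In Python, from bench import r gives the robot as it stands.
- The arm moves only by the tool drive_tool, never from a script. Its argument "motion" is a list of rows, each a list of 4 numbers: the shift along the tool's x, y, z in cm, then the turn about the tool's x in units of 5 degrees (1.0 is 5 degrees). In form: [[tx, ty, tz, twist], ...]. A call has 1 to 20 rows; each row is the pose to reach, as a shift and turn from the pose commanded when the call began, along the tool's axes at that moment; what a row does not reach only later rows make up. A row lasts 1/12 s, in which the tool goes at most 41.7 mm and 7.16 degrees, less where a joint would pass 70% of its speed; a pose out of reach is approached as far as the arm can. A call with a gripper value outside its range is refused whole. "grip" is the closure in counts, from 0 (fully open) to 255 (shut), set as the call begins (left out, the last holds). The fingers move at their own pace and stop on an object; "force" is the grip in N (left out, the last holds). Time passes only in rows, so rows that repeat a pose let the fingers close. It gives the time, the measured TCP pose, the force and the opening at its end, in the units of the state.
- r.read_state(): the state, without advancing time (a new reading comes with each control period).
- r.camera(name): name is "scene" or "top"; returns the picture (480x640x3 uint8, red, green, blue); there is no depth.
- r.calibration(name): a dict with "fx", "fy", "cx", "cy" (pixels), "xyz" and "orientation" of the camera in the world. Camera axes: x right, y up, looking along -z (the intrinsics and any distortion apply to the point x, -y, -z); pixel columns grow to the right and rows downward; lengths in m; the calibration is good to about 2 mm. A picture is of the moment at which its call begins. calibration takes no time and is no camera call.
- r.close_job(): hands the job in, once; it reports no verdict.
The state is a dict: "time": time; "joint_positions": joint angles; "joint_vel": joint speeds; "joint_torque": joint torques, N m; "ee_pos": TCP position; "eef_rot": TCP orientation; "ft_force": force on the tool from outside, world axes, zero at the start; "torque": the same for the moment, N m; "width": finger opening in m.
Only numpy, scipy, OpenCV 4.12 (cv2) and the standard library are available. Lean on these libraries where they do the work, as an engineer would, in place of code of your own. Each camera call takes 0.05 s, during which the arm holds its last target.

TASK

Get the small-parts cabinet ready for a bolting job: with the fingertips, gently push the drawer of steel bolts (yellow rim) all the way out to its stop, pressing on the inside of its front, and push the other two open drawers fully shut. Do not pinch the drawer fronts or slam the drawers, keep the drawer that is already shut closed, and leave everything else where it is.

Things in the scene. Friction and masses are not known exactly. Their poses are not given: they have to be found in the camera images.
- stand: blue lower cabinet, 240 deep, 370 wide, 110 high, fixed; origin under its centre, x axis from its front to its back, z up. Four blue one-drawer units (190 deep, 86 wide, 64 high, in any order, side by side) are fixed on it, their fronts 75 mm in front of its centre, their top 174 mm above the bench; a tape roll and a tin stand at the back of that top.
- bolts (a joint): how far the drawer of steel bolts (yellow rim and yellow label) is pulled out, in m: 0 = fully shut, 0.14 = fully out at its stop. It slides level, along the stand's x axis, with about 2 N of friction and a little damping, and stays where it is left.
- bolts_face (a point): middle of the lower edge of the outer surface (robot side) of the front of the drawer of steel bolts (yellow rim and yellow label), 116 mm above the bench; x axis into the cabinet, y along the front, z up. Front: upright plate 80 wide, 52 high, 10 thick. Behind it the drawer is open on top: 68 wide inside, sides 45 high, contents up to 22 mm above this point. Out by q, the gap from the front's inside to the unit is q.
- caps (a joint): how far the drawer of red plastic caps (white rim) is pulled out, in m: 0 = fully shut, 0.14 = fully out at its stop. It slides level, along the stand's x axis, with about 2 N of friction and a little damping, and stays where it is left.
- caps_face (a point): middle of the lower edge of the outer surface (robot side) of the front of the drawer of red plastic caps (white rim), 116 mm above the bench; x axis into the cabinet, y along the front, z up. Front: upright plate 80 wide, 52 high, 10 thick. Behind it the drawer is open on top: 68 wide inside, sides 45 high, contents up to 22 mm above this point. Out by q, the gap from the front's inside to the unit is q.
- spacers (a joint): how far the drawer of brass spacers (white rim) is pulled out, in m: 0 = fully shut, 0.14 = fully out at its stop. It slides level, along the stand's x axis, with about 2 N of friction and a little damping, and stays where it is left.
- spacers_face (a point): middle of the lower edge of the outer surface (robot side) of the front of the drawer of brass spacers (white rim), 116 mm above the bench; x axis into the cabinet, y along the front, z up. Front: upright plate 80 wide, 52 high, 10 thick. Behind it the drawer is open on top: 68 wide inside, sides 45 high, contents up to 22 mm above this point. Out by q, the gap from the front's inside to the unit is q.
- clips (a joint): how far the drawer of green clips (white rim), shut at the start is pulled out, in m: 0 = fully shut, 0.14 = fully out at its stop. It slides level, along the stand's x axis, with about 2 N of friction and a little damping, and stays where it is left.
- clips_face (a point): middle of the lower edge of the outer surface (robot side) of the front of the drawer of green clips (white rim), shut at the start, 116 mm above the bench; x axis into the cabinet, y along the front, z up. Front: upright plate 80 wide, 52 high, 10 thick. Behind it the drawer is open on top: 68 wide inside, sides 45 high, contents up to 22 mm above this point. Out by q, the gap from the front's inside to the unit is q.
- tape: black tape roll, 60 across, 20 high, on top of the units at the back; origin at its underside, centre. To be left alone.
- tin: small round aluminium tin, 60 across, 24 high, on top of the units at the back; origin at its underside, centre. To be left alone.
- screwdriver: screwdriver lying on the bench in front; origin at its underside. To be left alone.
- wrench: wrench lying on the bench in front; origin at its underside. To be left alone.
- carton: small cardboard carton 50 x 50 x 75 high, on the bench at the left; origin at its underside, centre. To be left alone.
- mug: white mug, 76 across, 90 high, on the bench at the right; origin at its underside, centre. To be left alone.
- jar: amber jar with white lid, 60 across, 75 high, on the bench at the left; origin at its underside, centre. To be left alone.

How it is judged:
By the outcome, as a careful person would: the job done as asked, in the order asked, and still so for the second after the job is handed in, with the robot touching nothing.
It also fails if it takes over 48 s, if anything falls off the work surface, if the arm or the gripper's body presses on something with over 40 N, if the wrist force passes 120 N, or if a joint passes its speed limit or range.

## Working session

There is one attempt and no reset: what is moved stays moved. The work goes in short steps, Python scripts to look and compute and a tool call to move; the robot and the scene stay as the last step left them, time stands still between calls to the robot, and variables do not carry over. Pictures are saved under pics/ and viewed, and the job is handed in when it is done.

Besides the shell and the picture viewer there is one more tool, called after "Emit:" by a JSON object that holds its "op" and its "data". drive_tool: Moves the arm, as the interface text tells. Its arguments: {"type":"object","properties":{"motion":{"type":"array","items":{"type":"array","items":{"type":"number"}}},"grip":{"type":"number"},"force":{"type":"number"}},"required":["motion"]}

```bash
ls; mkdir -p pics
python3 - <<'E'
from bench import r
import cv2
for n in("scene","top"):
    im=r.camera(n); cv2.imwrite(f"pics/{n}0.png",im[:,:,::-1]); print(r.calibration(n))
print(r.read_state())
E
```

```text
pics
{'fx': 491.1751767940944, 'fy': 491.1751767940944, 'cx': 314.73779277708263, 'cy': 229.88424453921095, 'xyz': array([ 1.14665539, -0.45229827,  1.24894443]), 'orientation': array([0.25550472, 0.12098028, 0.42287281, 0.8609644 ])}
{'fx': 551.3355368568896, 'fy': 551.3355368568896, 'cx': 319.4072741116581, 'cy': 241.50280940553245, 'xyz': array([ 0.29242215, -0.01252917,  1.49044424]), 'orientation': array([ 0.07540944, -0.07043048, -0.67238065,  0.73297833])}
{'time': 0.1, 'joint_positions': array([ 1.22740937,  0.33281683, -0.06467108,  1.4608457 ,  0.02159142,
        1.34988007, -0.08847926]), 'joint_vel': array([-1.14307915e-03, -2.15626930e-03,  4.84581285e-04, -2.58853736e-03,
       -9.55472049e-05, -1.14227342e-03, -2.18003143e-03]), 'joint_torque': array([ 1.51615161e-03, -6.24551225e+01,  2.47517478e-02, -3.90718281e+01,
       -6.13281853e-02,  3.65618721e-02,  9.20979824e-05]), 'ee_pos': array([ 0.19695746, -0.59282678,  0.24083386]), 'eef_rot': array([-0.69793952, -0.11336772,  0.69812047, -0.11249885]), 'ft_force': array([-0.68690962,  0.30812153,  0.37507713]), 'torque': array([-0.00521128, -0.0166564 , -0.01664626]), 'width': 0.08748230687140814}
```

View pics/scene0.png

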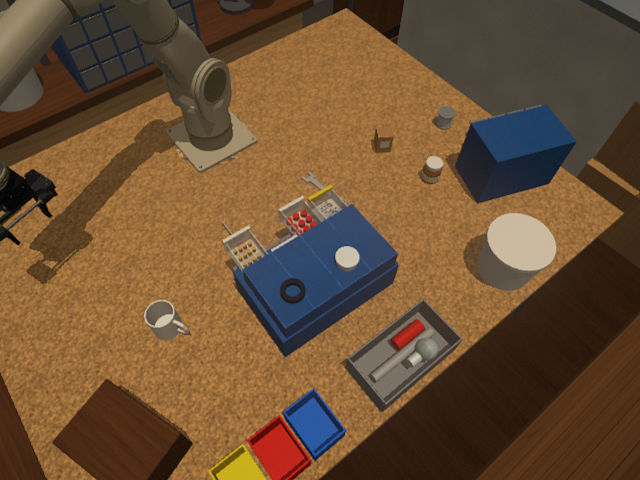

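View pics/top0.png

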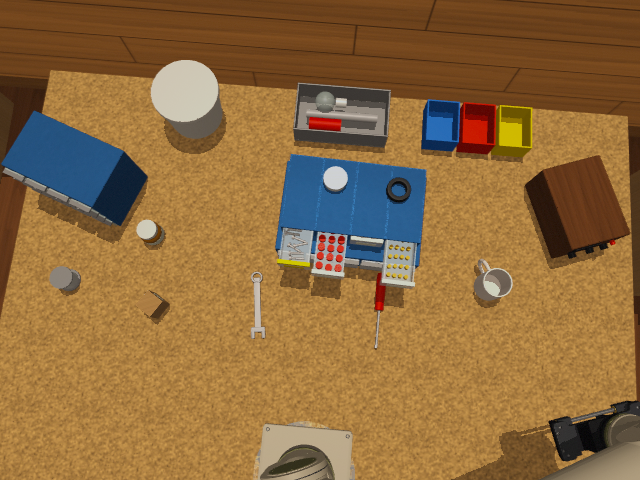

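The top view shows, from left to right, bolts (yellow rim, 293,248), caps (330,255), clips shut (367,250) and spacers (398,262). I'll enlarge both views.

Run:
```python
import cv2
a=cv2.imread("pics/top0.png")[145:295,265:435]; cv2.imwrite("pics/top0c.png",cv2.resize(a,None,fx=4,fy=4,interpolation=cv2.INTER_CUBIC))
a=cv2.imread("pics/scene0.png")[175:355,215:405]; cv2.imwrite("pics/scene0c.png",cv2.resize(a,None,fx=3,fy=3,interpolation=cv2.INTER_CUBIC))
```

```text
(no output)
```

View pics/top0c.png

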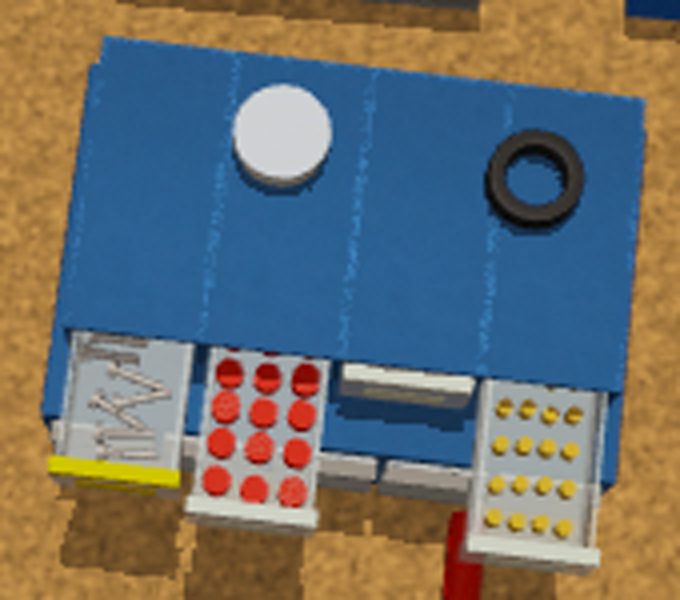

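View pics/scene0c.png

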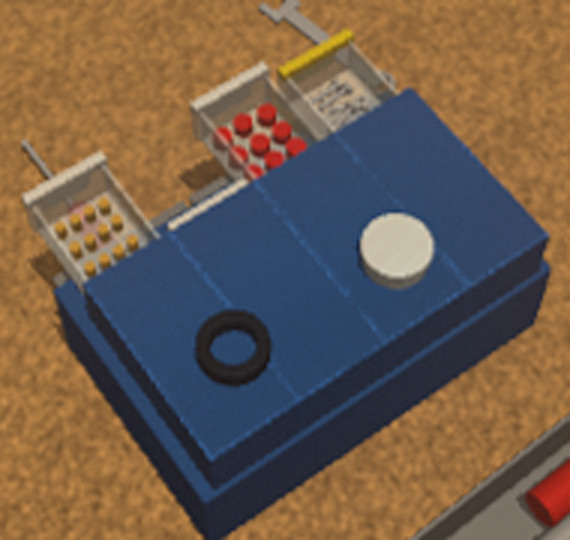

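```bash
cat > h.py <<'E'
import numpy as np
from scipy.spatial.transform import Rotation as R
from bench import r
def px2w(cam,u,v,z):
    c=r.calibration(cam); d=np.array([(u-c['cx'])/c['fx'],-(v-c['cy'])/c['fy'],-1])
    d=R.from_quat(c['orientation']).apply(d); o=np.array(c['xyz']); return o+d*(z-o[2])/d[2]
def w2px(cam,p):
    c=r.calibration(cam); d=R.from_quat(c['orientation']).inv().apply(np.array(p)-c['xyz'])
    return c['cx']+c['fx']*d[0]/-d[2], c['cy']-c['fy']*d[1]/-d[2]
E
python3 - <<'E'
from h import *
def t(x,y,z): return px2w("top",265+(x+.5)/4-.5,145+(y+.5)/4-.5,z)
def s(x,y,z): return px2w("scene",215+(x+.5)/3-.5,175+(y+.5)/3-.5,z)
for n,p in dict(BL=(105,37),BR=(645,98),FR=(617,392),FL=(66,327)).items(): print(n,t(*p,.174).round(4))
for n,p in dict(BL=(547,238),BR=(213,460),FR=(86,288),FL=(410,90)).items(): print("s",n,s(*p,.174).round(4))
for n,p in dict(bolL=(52,458),bolR=(182,473),capL=(190,497),capR=(318,513),spL=(470,537),spR=(600,550),clL=(342,363),clR=(476,379)).items(): print(n,t(*p,.168).round(4))
for n,p in dict(bolL=(352,33),bolR=(281,71),capL=(266,66),capR=(193,104),spL=(102,155),spR=(26,196)).items(): print("s outer",n,s(*p,.168).round(4))
E
```

```text
BL [0.7866 0.0999 0.174 ]
BR [ 0.7757 -0.2415  0.174 ]
FR [ 0.5858 -0.2332  0.174 ]
FL [0.5974 0.1056 0.174 ]
s BL [0.7877 0.1002 0.174 ]
s BR [ 0.7756 -0.2386  0.174 ]
s FR [ 0.5909 -0.2336  0.174 ]
s FL [0.5998 0.1076 0.174 ]
bolL [0.5165 0.1064 0.168 ]
bolR [0.5141 0.0268 0.168 ]
capL [0.4998 0.0206 0.168 ]
capR [ 0.4968 -0.0574  0.168 ]
spL [ 0.4901 -0.1501  0.168 ]
spR [ 0.489  -0.2288  0.168 ]
clL [ 0.5908 -0.065   0.168 ]
clR [ 0.5879 -0.1476  0.168 ]
s outer bolL [0.5142 0.11   0.168 ]
s outer bolR [0.5089 0.0311 0.168 ]
s outer capL [0.4961 0.0237 0.168 ]
s outer capR [ 0.4901 -0.0538  0.168 ]
s outer spL [ 0.486  -0.1488  0.168 ]
s outer spR [ 0.4815 -0.224   0.168 ]
```

```bash
cat >> h.py <<'E'
TH=-0.033
def plan(target):
    s=r.read_state(); Rm=R.from_quat(s['eef_rot']); p=s['ee_pos']
    print("t",round(s['time'],2),"p",p.round(4),"axes\n",Rm.as_matrix().round(3),"F",s['ft_force'].round(2),"w",round(s['width'],4))
    print("shift cm",(Rm.inv().apply(np.array(target)-p)*100).round(2))
    y=Rm.inv().apply([-np.sin(TH),np.cos(TH),0]); a=np.degrees(np.arctan2(y[2],y[1])); a=(a+90)%180-90
    print("twist units",round(a/5,2))
E
python3 - <<'E'
from h import *
plan([.560,.067,.242])
E
```

```text
t 0.1 p [ 0.197  -0.5928  0.2408] axes
 [[-0.     0.315 -0.949]
 [ 0.001 -0.949 -0.315]
 [-1.    -0.001  0.   ]] F [-0.69  0.31  0.38] w 0.0875
shift cm [ -0.06 -51.17 -55.26]
twist units 4.05
```

Emit:
{"op": "drive_tool", "data": {"motion": [[0,-1,-1.1,0.1],[0,-3,-3.3,0.3],[0,-5,-5.5,0.5],[0,-8,-8.7,0.7],[0,-11,-11.9,0.9],[0,-14,-15.1,1.1],[0,-17,-18.4,1.4],[0,-20,-21.6,1.6],[0,-23,-24.9,1.9],[0,-26,-28.1,2.1],[0,-29,-31.3,2.3],[0,-32,-34.6,2.6],[0,-35,-37.8,2.8],[0,-38,-41,3.1],[0,-41,-44.3,3.3],[0,-44,-47.5,3.6],[0,-46.5,-50.2,3.8],[0,-49,-52.9,4],[0,-50.5,-54.5,4.05],[0,-51.2,-55.3,4.05]], "grip": 255, "force": 20}}

```text
time: 1.77
ee_pos: [0.5613, 0.0737, 0.2412]
eef_rot: [-0.707, 0.008, 0.707, 0.011]
ft_force: [-0.7, 0.9, 1.0]
width: 0.0008
```

Run:
```python
from h import *
plan([.558,.067,.167])
```

```text
t 1.77 p [0.5613 0.0737 0.2412] axes
 [[ 0.    -0.027 -1.   ]
 [ 0.003 -1.     0.027]
 [-1.    -0.003  0.   ]] F [-0.68  0.93  1.04] w 0.0008
shift cm [7.42 0.71 0.31]
twist units 0.07
```

Emit:
{"op": "drive_tool", "data": {"motion": [[0,0,0,0],[0,0,0,0]]}}

```text
time: 1.93
ee_pos: [0.5603, 0.0679, 0.2409]
eef_rot: [-0.707, 0.011, 0.707, 0.011]
ft_force: [-0.2, -0.7, -0.5]
width: 0.0005
```

Run:
```python
from h import *
import cv2
plan([.558,.067,.167])
for n,(y,x) in dict(top=(145,255),scene=(140,215)).items():
    a=r.camera(n)[y:y+170,x:x+200,::-1]; cv2.imwrite(f"pics/{n}1.png",cv2.resize(a,None,fx=4,fy=3.5,interpolation=cv2.INTER_CUBIC))
```

```text
t 1.93 p [0.5603 0.0679 0.2409] axes
 [[-0.001 -0.031 -1.   ]
 [ 0.    -1.     0.031]
 [-1.    -0.     0.001]] F [-0.18 -0.72 -0.51] w 0.0005
shift cm [7.39 0.09 0.21]
twist units 0.03
```

View pics/scene1.png

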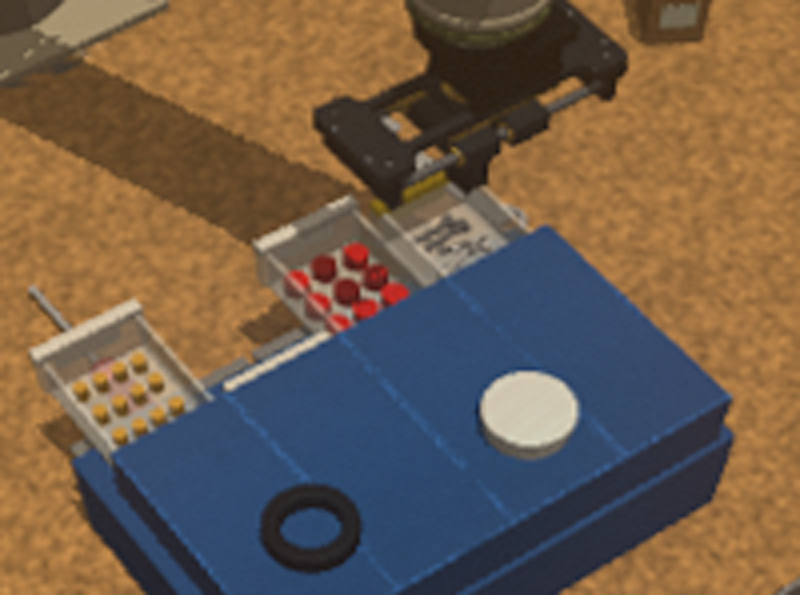

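The gripper hangs above the yellow-rim drawer, with the fingertips near (470,185) in the crop. I'll check that against the projected position.

Run:
```python
from h import *
for n,x,y,fx,fy in(("scene",215,140,4,3.5),):
  for p in([.56,.068,.222],[.56,.068,.148],[.519,.067,.168]):
    u,v=w2px(n,p); print((u-x)*fx,(v-y)*fy)
```

```text
465.1400613480514 180.66331292439997
461.2537123004781 237.94756086974928
423.733244279422 190.00976852387282
```

Emit:
{"op": "drive_tool", "data": {"motion": [[1.5,0.1,0.1,0],[3,0.1,0.2,0],[4.5,0.1,0.2,0],[6,0.1,0.2,0],[7,0.1,0.2,0],[7.4,0.1,0.2,0],[7.4,0.1,0.2,0],[7.4,0.1,0.2,0]]}}

```text
time: 2.7
ee_pos: [0.5586, 0.0658, 0.1682]
eef_rot: [0.707, -0.012, -0.707, -0.012]
ft_force: [0.0, 0.0, -0.1]
width: 0.0005
```

Emit:
{"op": "drive_tool", "data": {"motion": [[0,0,0.4,0],[0,0,0.9,0],[0,0,1.4,0],[0,0,1.8,0],[0,0,2.1,0],[0,0,2.3,0],[0,0,2.5,0],[0,0,2.7,0],[0,0,2.9,0],[0,0,3.1,0],[0,0,3.3,0],[0,0,3.5,0],[0,0,3.7,0],[0,0,3.9,0],[0,0,4.1,0],[0,0,4.3,0],[0,0,4.5,0]]}}

```text
time: 4.12
ee_pos: [0.5133, 0.0677, 0.1675]
eef_rot: [0.707, -0.012, -0.707, -0.011]
ft_force: [2.7, 0.4, -0.8]
width: 0.0001
```

Run:
```python
from h import *
import cv2
plan([.467,.070,.167])
for n,(y,x) in dict(top=(145,255),scene=(140,215)).items():
    a=r.camera(n)[y:y+170,x:x+200,::-1]; cv2.imwrite(f"pics/{n}2.png",cv2.resize(a,None,fx=4,fy=3.5,interpolation=cv2.INTER_CUBIC))
```

```text
t 4.12 p [0.5133 0.0677 0.1675] axes
 [[ 0.    -0.033 -0.999]
 [-0.    -0.999  0.033]
 [-1.     0.    -0.   ]] F [ 2.71  0.42 -0.81] w 0.0001
shift cm [ 0.05 -0.08  4.63]
twist units 0.0
```

View pics/scene2.png

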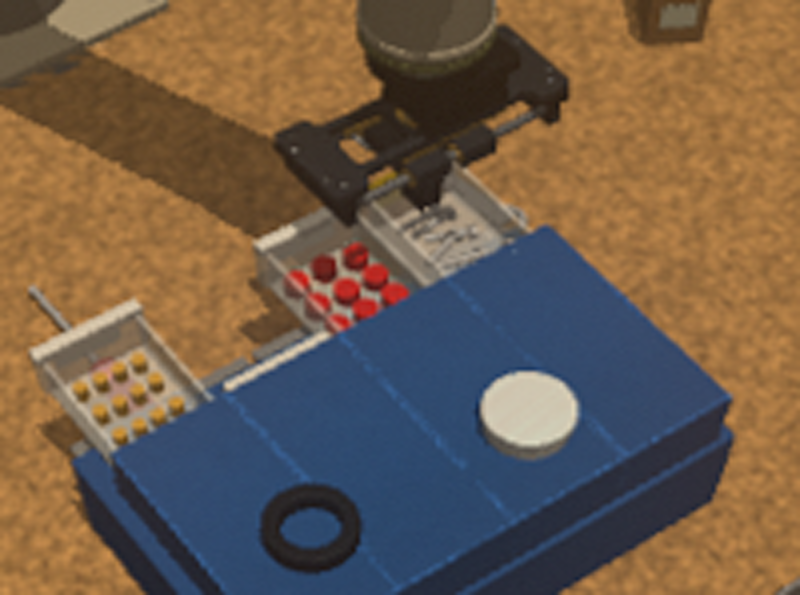

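The fingers are against the inside of the front. The 2.7 N matches the drawer's friction, so it is sliding. I'll continue, slower towards the stop.

Emit:
{"op": "drive_tool", "data": {"motion": [[0,0,0.2,0],[0,0,0.5,0],[0,0,0.8,0],[0,0,1.1,0],[0,0,1.4,0],[0,0,1.7,0],[0,0,2.0,0],[0,0,2.3,0],[0,0,2.6,0],[0,0,2.9,0],[0,0,3.1,0],[0,0,3.3,0],[0,0,3.5,0],[0,0,3.6,0],[0,0,3.7,0],[0,0,3.8,0],[0,0,3.9,0],[0,0,4.0,0]]}}

```text
time: 5.72
ee_pos: [0.4734, 0.069, 0.1675]
eef_rot: [0.707, -0.012, -0.707, -0.012]
ft_force: [2.1, 0.3, -0.4]
width: 0.0003
```

Emit:
{"op": "drive_tool", "data": {"motion": [[0,0,0.1,0],[0,0,0.2,0],[0,0,0.3,0],[0,0,0.4,0]]}}

```text
time: 6.05
ee_pos: [0.4694, 0.0692, 0.1676]
eef_rot: [0.707, -0.012, -0.707, -0.012]
ft_force: [2.2, 1.0, -0.2]
width: 0.0
```

Emit:
{"op": "drive_tool", "data": {"motion": [[0,0,0.08,0],[0,0,0.15,0],[0,0,0.2,0],[0,0,0.25,0]]}}

```text
time: 6.38
ee_pos: [0.4676, 0.0692, 0.1676]
eef_rot: [0.708, -0.011, -0.706, -0.012]
ft_force: [9.4, 1.7, -5.4]
width: 0.0005
```

Emit:
{"op": "drive_tool", "data": {"motion": [[0,0,0.05,0],[0,0,0.1,0],[0,0,0.15,0],[0,0,0.2,0]]}}

```text
time: 6.72
ee_pos: [0.4675, 0.0692, 0.1678]
eef_rot: [0.709, -0.011, -0.705, -0.012]
ft_force: [18.7, 1.9, -13.1]
width: 0.0006
```

The stop is reached: x stays at 0.4675 (predicted 0.4665) while the force climbs. Now I'll back off and lift.

Emit:
{"op": "drive_tool", "data": {"motion": [[0,0,-0.2,0],[0,0,-0.5,0],[0,0,-1.0,0],[0,0,-1.5,0],[-1,0,-1.5,0],[-2.5,0,-1.5,0],[-4,0,-1.5,0],[-5,0,-1.5,0],[-5,0,-1.5,0],[-5,0,-1.5,0]]}}

```text
time: 7.55
ee_pos: [0.4801, 0.0687, 0.2179]
eef_rot: [0.707, -0.012, -0.707, -0.011]
ft_force: [-0.2, -0.4, 0.0]
width: 0.0002
```

Run:
```python
from h import *
import cv2
plan([.455,-.017,.217])
for n,(y,x) in dict(top=(145,255),scene=(140,215)).items():
    a=r.camera(n)[y:y+170,x:x+200,::-1]; cv2.imwrite(f"pics/{n}3.png",cv2.resize(a,None,fx=4,fy=3.5,interpolation=cv2.INTER_CUBIC))
```

```text
t 7.55 p [0.4801 0.0687 0.2179] axes
 [[ 0.001 -0.033 -0.999]
 [-0.    -0.999  0.033]
 [-1.     0.    -0.001]] F [-0.16 -0.36  0.03] w 0.0002
shift cm [0.09 8.65 2.23]
twist units 0.0
```

View pics/scene3.png

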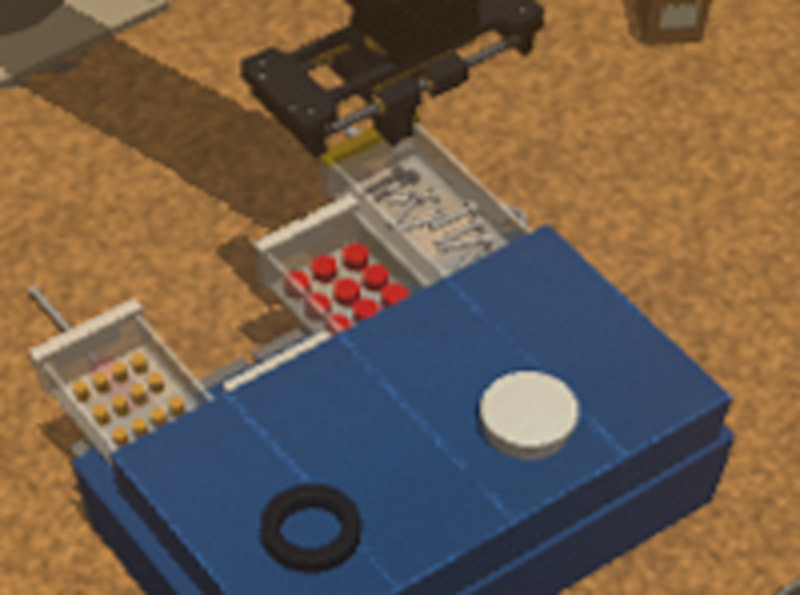

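View pics/top3.png

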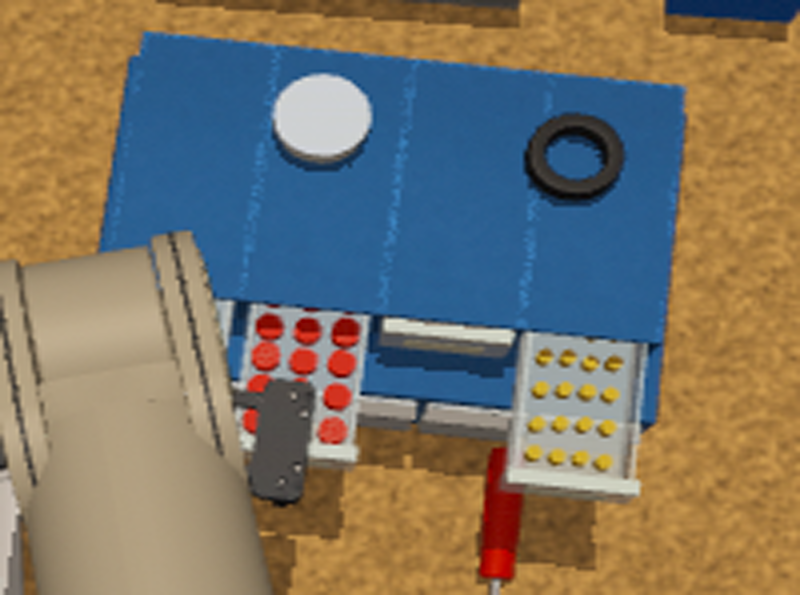

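The bolts drawer stands fully out (yellow rim at 355,145 in the scene crop) and the other drawers are unchanged. Next I'll go in front of the caps drawer.

Emit:
{"op": "drive_tool", "data": {"motion": [[0,1,0.2,0],[0,3,0.7,0],[0,5,1.4,0],[0,7,2,0],[0,8.2,2.3,0],[0,8.6,2.3,0],[1,8.6,2.3,0],[2.5,8.6,2.3,0],[4,8.6,2.3,0],[5.2,8.6,2.3,0],[6,8.6,2.3,0],[6,8.6,2.3,0],[6,8.6,2.3,0]]}}

```text
time: 8.73
ee_pos: [0.454, -0.0157, 0.1571]
eef_rot: [-0.707, 0.011, 0.707, 0.011]
ft_force: [0.9, 0.3, 0.1]
width: 0.0002
```

Run:
```python
from h import *
plan([.5745,-.021,.158])
```

```text
t 8.73 p [ 0.454  -0.0157  0.1571] axes
 [[-0.001 -0.032 -1.   ]
 [ 0.001 -1.     0.032]
 [-1.    -0.001  0.001]] F [0.89 0.32 0.09] w 0.0002
shift cm [ -0.1    0.15 -12.06]
twist units 0.02
```

Emit:
{"op": "drive_tool", "data": {"motion": [[0,0,-0.4,0],[0,0,-0.9,0],[0,0,-1.4,0],[0,0,-1.7,0],[0,0,-1.9,0],[0,0,-2.1,0],[0,0,-2.3,0],[0,0,-2.5,0],[0,0,-2.7,0],[0,0,-2.9,0],[0,0,-3.2,0],[0,0,-3.5,0],[0,0,-3.8,0],[0,0,-4.1,0],[0,0,-4.4,0],[0,0,-4.7,0],[0,0,-5,0],[0,0,-5.3,0],[0,0,-5.6,0],[0,0,-5.9,0]]}}

```text
time: 10.4
ee_pos: [0.5134, -0.0185, 0.1575]
eef_rot: [-0.707, 0.012, 0.707, 0.012]
ft_force: [-1.5, 0.5, 0.4]
width: 0.0006
```

Emit:
{"op": "drive_tool", "data": {"motion": [[0,0,-0.3,0],[0,0,-0.6,0],[0,0,-0.9,0],[0,0,-1.2,0],[0,0,-1.5,0],[0,0,-1.8,0],[0,0,-2.1,0],[0,0,-2.4,0],[0,0,-2.7,0],[0,0,-3,0],[0,0,-3.3,0],[0,0,-3.6,0],[0,0,-3.9,0],[0,0,-4.2,0],[0,0,-4.5,0],[0,0,-4.7,0],[0,0,-4.9,0],[0,0,-5.1,0],[0,0,-5.2,0],[0,0,-5.3,0]]}}

```text
time: 12.07
ee_pos: [0.5662, -0.0201, 0.1576]
eef_rot: [0.707, -0.012, -0.707, -0.012]
ft_force: [-1.2, -1.7, -0.4]
width: 0.0002
```

Emit:
{"op": "drive_tool", "data": {"motion": [[0,0,-0.1,0],[0,0,-0.2,0],[0,0,-0.3,0],[0,0,-0.4,0],[0,0,-0.5,0]]}}

```text
time: 12.48
ee_pos: [0.5712, -0.0202, 0.1576]
eef_rot: [0.707, -0.012, -0.707, -0.011]
ft_force: [-2.5, -1.1, 0.4]
width: 0.0007
```

Emit:
{"op": "drive_tool", "data": {"motion": [[0,0,-0.1,0],[0,0,-0.2,0],[0,0,-0.3,0],[0,0,-0.35,0]]}}

```text
time: 12.82
ee_pos: [0.5726, -0.0203, 0.1575]
eef_rot: [-0.705, 0.012, 0.709, 0.011]
ft_force: [-18.9, -1.2, 11.9]
width: 0.0005
```

Emit:
{"op": "drive_tool", "data": {"motion": [[0,0,-0.05,0],[0,0,-0.1,0],[0,0,-0.15,0],[0,0,-0.2,0]]}}

```text
time: 13.15
ee_pos: [0.5727, -0.0203, 0.1575]
eef_rot: [-0.704, 0.012, 0.71, 0.011]
ft_force: [-30.0, -0.3, 19.3]
width: 0.0007
```

Caps is shut: x stays at 0.5727 while the force builds. I'll back off and move over to spacers.

Emit:
{"op": "drive_tool", "data": {"motion": [[0,0,0.2,0],[0,0,0.5,0],[0,0,1,0],[0,0,2,0],[0,0,4,0],[0,0,6.5,0],[0,0,9,0],[0,0,11.5,0],[0,0.5,12.6,0],[0,2,12.8,0],[0,4.5,12.8,0],[0,7,12.8,0],[0,9.5,12.8,0],[0,12,12.8,0],[0,14.5,12.8,0],[0,16.5,12.8,0],[0,17.2,12.8,0],[0,17.2,12.8,0],[0,17.2,12.8,0]]}}

```text
time: 14.73
ee_pos: [0.4434, -0.1872, 0.1576]
eef_rot: [0.707, -0.011, -0.707, -0.011]
ft_force: [0.3, 1.3, -0.6]
width: 0.0003
```

Run:
```python
from h import *
import cv2
plan([.567,-.192,.158])
a=r.camera("top")[145:315,255:455,::-1]; cv2.imwrite(f"pics/top4.png",cv2.resize(a,None,fx=4,fy=3.5,interpolation=cv2.INTER_CUBIC))
a=r.camera("scene")[140:310,215:415,::-1]; cv2.imwrite(f"pics/scene4.png",cv2.resize(a,None,fx=4,fy=3.5,interpolation=cv2.INTER_CUBIC))
```

```text
t 14.73 p [ 0.4434 -0.1872  0.1576] axes
 [[ 0.001 -0.032 -0.999]
 [ 0.    -0.999  0.032]
 [-1.    -0.    -0.001]] F [ 0.26  1.31 -0.63] w 0.0003
shift cm [ -0.03   0.08 -12.37]
twist units 0.01
```

View pics/scene4.png

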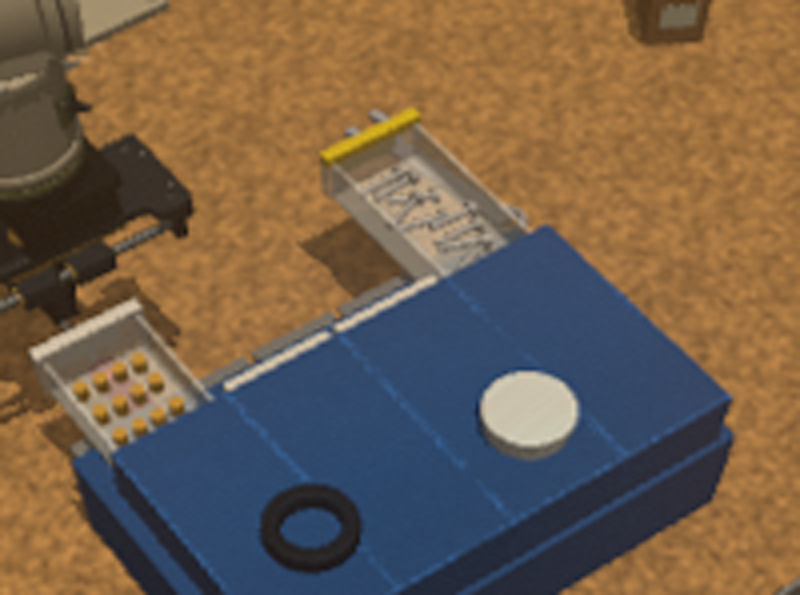

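View pics/top4.png

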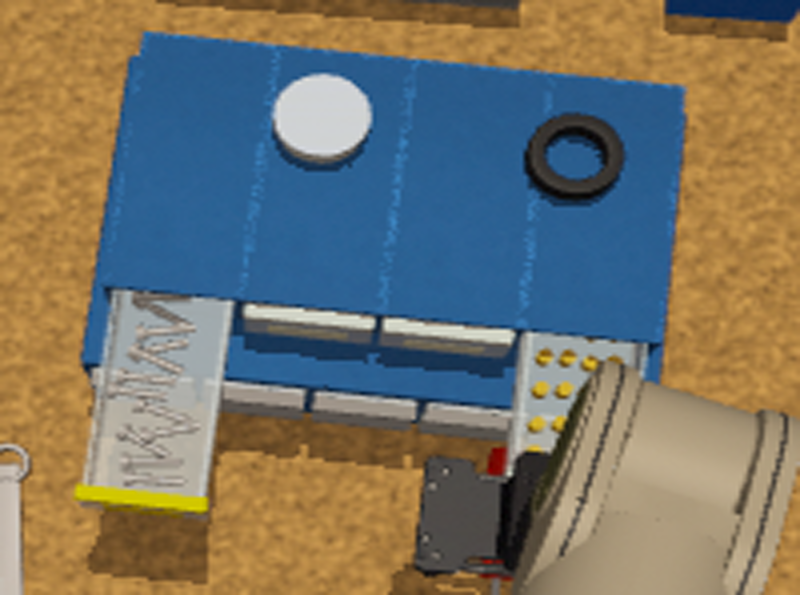

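Caps now sits level with clips, bolts is fully out, and the gripper is in front of spacers. I'll push spacers shut (about 12.4 cm).

Emit:
{"op": "drive_tool", "data": {"motion": [[0,0,-0.4,0],[0,0,-0.9,0],[0,0,-1.4,0],[0,0,-1.7,0],[0,0,-1.9,0],[0,0,-2.1,0],[0,0,-2.3,0],[0,0,-2.5,0],[0,0,-2.7,0],[0,0,-2.9,0],[0,0,-3.1,0],[0,0,-3.4,0],[0,0,-3.7,0],[0,0,-4,0],[0,0,-4.3,0],[0,0,-4.6,0],[0,0,-4.9,0],[0,0,-5.2,0],[0,0,-5.5,0],[0,0,-5.8,0]]}}

```text
time: 16.5
ee_pos: [0.5013, -0.1902, 0.1575]
eef_rot: [-0.707, 0.012, 0.707, 0.012]
ft_force: [-2.0, -0.3, 0.7]
width: 0.0003
```

Emit:
{"op": "drive_tool", "data": {"motion": [[0,0,-0.3,0],[0,0,-0.6,0],[0,0,-0.9,0],[0,0,-1.2,0],[0,0,-1.5,0],[0,0,-1.8,0],[0,0,-2.1,0],[0,0,-2.4,0],[0,0,-2.7,0],[0,0,-3,0],[0,0,-3.3,0],[0,0,-3.6,0],[0,0,-3.9,0],[0,0,-4.2,0],[0,0,-4.5,0],[0,0,-4.8,0],[0,0,-5.1,0],[0,0,-5.3,0],[0,0,-5.5,0],[0,0,-5.6,0]]}}

```text
time: 18.17
ee_pos: [0.5573, -0.1918, 0.1575]
eef_rot: [0.707, -0.011, -0.707, -0.011]
ft_force: [-1.9, -0.8, 0.6]
width: 0.0005
```

Emit:
{"op": "drive_tool", "data": {"motion": [[0,0,-0.1,0],[0,0,-0.2,0],[0,0,-0.3,0],[0,0,-0.4,0],[0,0,-0.5,0],[0,0,-0.6,0]]}}

```text
time: 18.67
ee_pos: [0.5631, -0.192, 0.1575]
eef_rot: [-0.707, 0.012, 0.707, 0.012]
ft_force: [-2.0, -0.2, 0.7]
width: 0.0003
```

Emit:
{"op": "drive_tool", "data": {"motion": [[0,0,-0.1,0],[0,0,-0.2,0],[0,0,-0.3,0],[0,0,-0.4,0]]}}

```text
time: 19.0
ee_pos: [0.5663, -0.1922, 0.1575]
eef_rot: [-0.706, 0.012, 0.708, 0.012]
ft_force: [-10.8, 0.5, 7.1]
width: 0.0002
```

Emit:
{"op": "drive_tool", "data": {"motion": [[0,0,-0.05,0],[0,0,-0.1,0],[0,0,-0.15,0],[0,0,-0.2,0],[0,0,-0.25,0]]}}

```text
time: 19.42
ee_pos: [0.5664, -0.1921, 0.1575]
eef_rot: [-0.704, 0.012, 0.71, 0.012]
ft_force: [-23.3, 3.6, 14.9]
width: 0.0005
```

Spacers is shut. I'll retreat to the right and up for a clear view, keeping clear of the mug.

Emit:
{"op": "drive_tool", "data": {"motion": [[0,0,0.2,0],[0,0,0.5,0],[0,0,1,0],[0,0,2,0],[0,0,4,0],[-1,0,6,0],[-3,0,8,0],[-5,0,10,0],[-7,2,11,0],[-8,5,12,0],[-8,8,13,0],[-8,11,14,0],[-8,14,15,0],[-8,16,16,0],[-8,17,16,0],[-8,17,16,0],[-8,17,16,0]]}}

```text
time: 20.83
ee_pos: [0.4048, -0.3562, 0.2376]
eef_rot: [0.707, -0.011, -0.707, -0.012]
ft_force: [-0.3, 1.1, -0.5]
width: -0.0001
```

Run:
```python
from h import *
import cv2
plan([.567,-.192,.158])
im=r.camera("top")[:,:,::-1];cv2.imwrite("pics/top5f.png",im);a=im[145:315,255:455]; cv2.imwrite(f"pics/top5.png",cv2.resize(a,None,fx=4,fy=3.5,interpolation=cv2.INTER_CUBIC))
a=r.camera("scene")[140:310,215:415,::-1]; cv2.imwrite(f"pics/scene5.png",cv2.resize(a,None,fx=4,fy=3.5,interpolation=cv2.INTER_CUBIC))
```

```text
t 20.83 p [ 0.4048 -0.3562  0.2376] axes
 [[ 0.001 -0.032 -0.999]
 [ 0.    -0.999  0.032]
 [-1.    -0.    -0.001]] F [-0.35  1.1  -0.47] w -0.0001
shift cm [  7.98 -16.93 -15.68]
twist units 0.01
```

View pics/scene5.png

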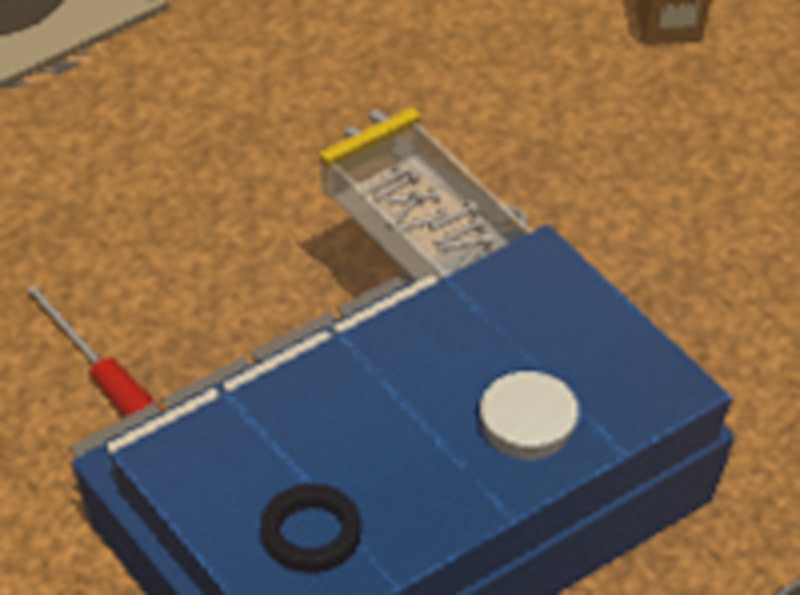

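View pics/top5.png

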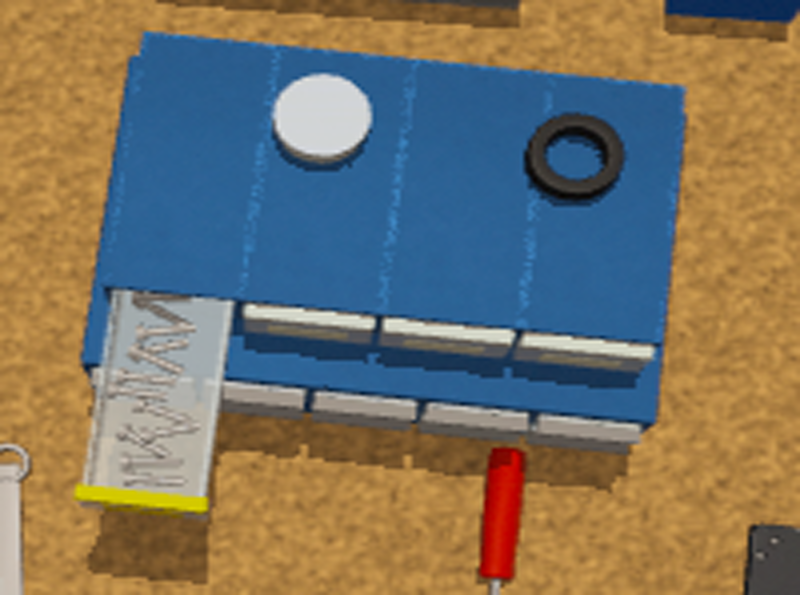

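View pics/top5f.png

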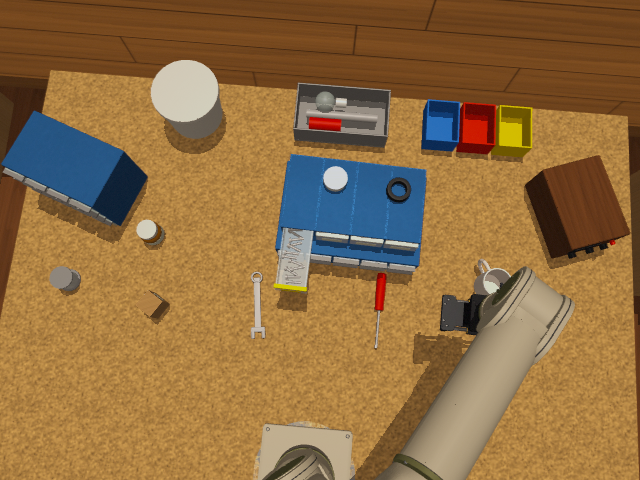

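The three white fronts are flush and in line, the yellow front is out, and everything else is where it was. I'll do one quick check of the bolts travel, then hand in.

Run:
```python
from h import *
a=px2w("top",255+142/4,145+492/3.5,.168); print(a, .5925+.033*(a[1]+.063)-a[0]); print(r.read_state()['ft_force'])
print(r.close_job())
```

```text
[0.45482331 0.06895795 0.168     ] 0.1420312980581715
[-0.13093777  0.23118464  1.09343455]
the job is handed in; nothing more can be done
None
```

The cabinet is ready: the steel bolts drawer is fully out, the caps and spacers drawers are shut, and the job was handed in at about 21 s of the 48 s allowed.

- **Bolts (done first):** I pushed the inside of the front with closed fingertips until it met the stop. The arm held still at the stop while the force rose to about 19 N. The final picture puts it 142 mm out; the stop is at 140 mm, so that is within measuring error.
- **Caps, then spacers:** I pushed the outside of each front at about 4 cm/s, slower at the end, until the arm stopped moving. The forward push peaked at about 30 N on caps and 23 N on spacers at the end stops. Including the vertical part, the wrist force was about 36 N and 28 N. These were presses after the drawers had closed, not impacts.
- **Last look:** the caps, clips and spacers fronts line up in both views. The tape, tin, screwdriver, wrench, carton and jar are where they were. The arm partly hid the mug in the final top view, but what shows is where it was. The gripper was clear of everything.
- **One small disagreement:** caps stopped about 3 mm short of my first estimate, and spacers then stopped within 1 mm of the value corrected from caps. A finger slightly thicker than I assumed would explain the gap at caps.

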